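# Screw the lid onto the aquarium storage jar

### The job

Take the orange lid out of the black breeder frame, set it level on the mouth of the clear jar and let go of it there. Then take hold of it again, turn it back (anticlockwise) until it drops past the thread starts, and screw it clockwise as far as it goes so that it stays pulled down on the seal; leave the ceramic block, the tongs and the food tin where they are.

Things in the scene. Friction and masses are not known exactly. Their poses are not given: they have to be found in the camera images.
- lid_center (a point): Loose orange screw lid, 66 mm outer diameter, 24 mm high, about 45 g, lying top up (open side down) in the breeder frame. The point is on its axis, half-way up; z is the axis, up through its closed top (4 mm thick). Inner diameter 60 mm; inside are three lugs 120 degrees apart, 3 mm thick, undersides 4 mm above the lower edge.
- mouth (a point): Centre of the clear jar's mouth, level with the top of the black seal ring, 108 mm above the shelf; z up. Height of lid_center from this point: -1 mm with the lid's lugs resting on top of the thread (+2 mm on the stop ribs at the threads' ends), -8 mm once dropped past the thread starts, loose on the seal, -11.5 mm when tight.
- thread (a point): On the jar's axis, 13 mm below the mouth, at the thread (57 mm over it, three starts 120 degrees apart). Its facing changes every run and these axes do NOT show it: feel for it. The thread's top is level: turned anticlockwise the lid keeps its height, then drops 7 mm in a window of about 20 degrees, once every 120. Turned clockwise on top it only jams on a rib.
- holder: Fixed round jar holder, 100 mm wide, 22 mm high; origin under its centre. The jar (62 mm body, 48 mm neck) cannot move in it. Tightening: from the thread start a clockwise turn of 80 to 100 degrees reaches a hard stop; on the way the thread pulls the lid down 3.5 mm against the springy seal (about 7 N), and friction then holds it.
- breeder: Black rectangular breeder net frame used as a tray, fixed, 190 mm long (its x axis) by 88 mm wide (y), walls 5 mm thick and 18 mm high, floor 3 mm thick; origin at the centre of its underside. The lid lies on its floor with only 6 mm beside it across the width, so fingers fit only at the lid's two ends along the frame's length.
- block: Bystander: white ceramic bacteria house block with holes, 45 x 80 x 50 mm, loose; origin under its centre.
- tongs: Bystander: white plastic feeding tongs lying flat, 150 mm long (y axis), 10 mm high, loose; origin under the middle.
- tin: Bystander: white food tin, 50 mm diameter, 60 mm high, loose; origin under its centre.
Things that resemble listed ones, but are neither listed nor needed, are in the scene too. Of the things shaped like the part that bears lid_center, the orange one is meant. There is more than one size of the holder; the job needs the larger.

How it is judged (in metres and radians):
On the way:
1. the lid rests level on the jar's mouth, let go, not yet tightened (horizontal distance between lid_center and mouth below 0.005 m and z of lid_center in the frame of mouth between -0.0095 and 0.006 m and angle between lid_center's own z axis and vertical below 0.08 rad and contact force between the fingers and lid below 0.1 N), for 0.2 s.
At the end, for the whole second after the job is handed in: The lid is screwed down on the jar and released: its centre at least 10 mm below the mouth point (loose it stands at 8, tight at 11.5), within 4 mm of the jar's axis, level within 0.05 rad and at rest (z of lid_center in the frame of mouth below -0.01 m and horizontal distance between lid_center and mouth below 0.004 m and angle between lid_center's own z axis and vertical below 0.05 rad and linear speed of lid below 0.01 m/s and contact force between the fingers and lid below 0.1 N); the robot touches nothing.
It fails at once if the ceramic block, tongs or tin are moved more than 20 mm (distance of any of block, tongs, tin from where it was at the start of the episode above 0.02 m).
It also fails if it takes over 54 s, if anything falls off the work surface, if the arm or the gripper's body presses on something with over 40 N, if the wrist force passes 120 N, or if a joint passes its speed limit or range.

### The arm

A 6-joint arm with a two-finger parallel gripper is mounted at the origin on the work surface. World frame = base frame: x ahead of the robot, y to its left, z up, the work surface at z = 0. Lengths are in mm, angles in rad, forces in N, time in s.
With the tool pointing down it reaches from about 275 to 750 mm from the base axis. Payload 10.2 kg.
Tool frame: the origin (TCP) lies midway between the tips of the shut fingers; the grasp point (between the pads) lies 19 mm behind it; z points along the fingers, y is the line along which they close (so a half turn about z gives the same grasp; the last joint's range is limited). The gripper opens to 85 mm and grips with 20 to 120 N. Pads are 22 mm wide; open, the fingers measure 114 mm over their backs; the gripper's body (76 mm by 85 mm) begins 54 mm behind the grasp point. The pads swing forward as they close: fully open they stand 13 mm farther back than shut.
Start: joints at [0.91, 0.313, 1.498, -0, 1.331, -0.223], TCP at [222.586, 475.486, 203.094] pointing down, gripper open.
Joint ranges: [-2.94, 2.94], [-0.97, 2.17], [0.19, 2.56], [-1.23, 4.37], [0.02, 3.11], [-2.88, 2.88]. Speed limits (rad/s): [2.39, 2.39, 3.01, 3.14, 3.14, 3.14].

### API

Orientations are given as a unit quaternion [w, x, y, z].
In Python, from rig import ctrl gives the robot as it stands.
- The arm moves only by the tool send_rows, never from a script. Its argument "targets" is a list of rows, each an object with "offset": the shift along the world's x, y, z in cm, a list of three; "spin": the turn about the world's z in rad. A call has 1 to 8 rows; each row is the pose to reach, as a shift and turn from the pose commanded when the call began; what a row does not reach only later rows make up. A row lasts 1/12 s, in which the tool goes at most 41.7 mm and 7.16 degrees, less where a joint would pass 70% of its speed; a pose out of reach is approached as far as the arm can. A call with a gripper value outside its range is refused whole. "grip" is the opening, from 0 (shut) to 1 (fully open), set as the call begins (left out, the last holds). The fingers move at their own pace and stop on an object; "squeeze" is the grip in N (left out, the last holds). Time passes only in rows, so rows that repeat a pose let the fingers close. It gives the time, the measured TCP pose, the force, the opening and the grip force at its end, in the units of the state.
- ctrl.sense(): the state, without advancing time (a new reading comes with each control period).
- ctrl.capture(name): name is "side" or "top" or "wrist"; returns (picture, depth): 384x512x3 uint8, red, green, blue; 384x512 float32, mm along the optical axis (not along the pixel's ray), 0 where there is no reading.
- ctrl.calibration(name): a dict with "fx", "fy", "cx", "cy" (pixels), "view" (4x4, takes a point from world to camera coordinates); the wrist camera has in their place "mount" (4x4, takes a point from camera to tool coordinates, whose origin is the TCP and whose axes are the flange's). Camera axes: x right, y down, z forward; pixel columns grow to the right and rows downward; lengths in mm; the calibration is good to about 2 mm. A picture is of the moment at which its call begins: read the wrist's pose just before it. calibration takes no time and is no camera call.
- ctrl.finish_job(): hands the job in; it is judged then, once.
Trained networks look in the newest picture that a camera, given by its name, has taken for a name from the list of things; names that differ only in an ending like _2 or _b are one class to them, and where a whole thing is asked for, a point or a joint stands for the part that bears it (a point fixed in the world has none). Each returns a list of dicts, best first, with "conf" (0 to 1); they miss things now and then, are a little off and sometimes report something else, mostly with a low value. They report only what shows in the picture. A call takes as long as a camera call. They do not tell look-alikes from the thing itself.
- ctrl.search_frame(camera, query): "box" ([left, top, right, bottom] in pixels, round what is visible of it).
- ctrl.place_of(camera, query): "uv" ([column, row] in pixels: a listed point, or the origin of a listed thing).
The state is a dict: "time_s": time; "joints": joint angles; "dq": joint speeds; "tau": joint torques, N m; "eef_pos": TCP position; "ee_rot": TCP orientation; "force": force on the tool from outside, world axes, zero at the start; "wrist_torque": the same for the moment, N m; "grip_width": opening from 0.0 (shut) to 1.0 (fully open); "grip_force": force on a finger pad.
Only numpy, scipy, OpenCV 4.12 (cv2) and the standard library are available. Lean on these libraries where they do the work, as an engineer would, in place of code of your own. Each camera call takes 0.05 s, during which the arm holds its last target. There are 200 camera calls.

## Working session

There is one attempt and no reset: what is moved stays moved. The work goes in short steps, Python scripts to look and compute and a tool call to move; the robot and the scene stay as the last step left them, time stands still between calls to the robot, and variables do not carry over. Pictures are saved under pics/ and viewed, at most 10 in all, crops included, and the job is handed in when it is done.

Besides the shell and the picture viewer there is one more tool, called after "Emit:" in YAML: its name, and indented under it one key for each argument. send_rows: Moves the arm, as the interface text tells. Its arguments: {"type":"object","properties":{"targets":{"type":"array"},"grip":{"type":"number"},"squeeze":{"type":"number"}},"required":["targets"]}

```bash
ls; mkdir -p pics; cat > h.py <<'E'
import numpy as np, cv2
from rig import ctrl
def cap(n,save=None):
    s=ctrl.sense(); im,d=ctrl.capture(n); c=ctrl.calibration(n)
    if save: cv2.imwrite('pics/'+save+'.png',cv2.cvtColor(im,cv2.COLOR_RGB2BGR))
    return im,d,c,s
def cloud(d,c):
    v,u=np.indices(d.shape); P=np.stack([(u-c['cx'])/c['fx']*d,(v-c['cy'])/c['fy']*d,d],-1)
    T=np.linalg.inv(np.array(c['view'])); W=P@T[:3,:3].T+T[:3,3]; W[d==0]=np.nan; return W
E
python3 - <<'E'
from h import *
s=ctrl.sense(); print(s)
ims=[]
for n in ['side','top']:
    im,d,c,_=cap(n); ims.append(im); W=cloud(d,c); np.savez('/tmp/'+n,im=im,d=d,W=W)
    for q in ['lid_center','mouth','holder','breeder','block','tongs','tin']:
        r=ctrl.place_of(n,q)
        print(n,q,[(np.round(x['uv']).tolist(),round(x['conf'],2),np.round(W[int(np.clip(x['uv'][1],0,383)),int(np.clip(x['uv'][0],0,511))]).tolist()) for x in r[:3]])
cv2.imwrite('pics/a.png',cv2.cvtColor(np.vstack(ims),cv2.COLOR_RGB2BGR)[:, :])
a=cv2.imread('pics/a.png'); cv2.imwrite('pics/a.png',cv2.resize(a,(400,600),interpolation=cv2.INTER_AREA))
for i,n in enumerate(['side','top']): cv2.imwrite(f'pics/{n}.png',cv2.cvtColor(ims[i],cv2.COLOR_RGB2BGR))
E
```

```text
pics
{'time_s': 0.0, 'joints': array([ 9.09607394e-01,  3.13459918e-01,  1.49842009e+00,  3.54895745e-05,
        1.33100700e+00, -2.23418776e-01]), 'dq': array([ 0.00188164,  0.0002574 , -0.00085233,  0.00202914,  0.00057019,
        0.0004806 ]), 'tau': array([ 5.70899883e-04, -4.12272763e+01, -2.59739149e+01, -1.84742166e-04,
        4.31955224e-03, -7.12004544e-05]), 'eef_pos': array([222.38963215, 475.25596673, 202.53642186]), 'ee_rot': array([-2.92582715e-04,  2.17145518e-01,  9.76139030e-01, -5.77521968e-04]), 'force': array([-0.24977668,  0.35455464, -0.22450721]), 'wrist_torque': array([-0.01495286, -0.01078293,  0.06852977]), 'grip_force': 0.0, 'grip_width': 1.0010386451766873}
side lid_center [([184.0, 166.0], 0.79, [569.0, 297.0, 25.0]), ([154.0, 179.0], 0.67, [459.0, 299.0, 21.0])]
side mouth [([280.0, 288.0], 0.82, [493.0, -280.0, -1.0])]
side holder [([278.0, 306.0], 0.78, [447.0, -330.0, 8.0]), ([263.0, 265.0], 0.61, [488.0, -221.0, 32.0])]
side breeder [([288.0, 198.0], 0.73, [726.0, -44.0, 32.0]), ([197.0, 193.0], 0.7, [525.0, 149.0, 25.0])]
side block [([288.0, 198.0], 0.83, [727.0, -44.0, 28.0]), ([197.0, 196.0], 0.58, [524.0, 149.0, 10.0])]
side tongs [([209.0, 230.0], 0.75, [477.0, 7.0, -1.0])]
side tin [([236.0, 159.0], 0.72, [737.0, 233.0, 22.0])]
top lid_center [([118.0, 202.0], 0.9, [573.0, 300.0, 23.0]), ([121.0, 249.0], 0.86, [463.0, 290.0, 26.0])]
top mouth [([336.0, 224.0], 0.98, [513.0, -214.0, 9.0]), ([397.0, 252.0], 0.65, [446.0, -351.0, 17.0])]
top holder [([326.0, 230.0], 0.77, [499.0, -171.0, 101.0]), ([383.0, 252.0], 0.73, [nan, nan, nan]), ([255.0, 130.0], 0.62, [737.0, -24.0, 50.0])]
top breeder [([171.0, 220.0], 0.67, [531.0, 176.0, 25.0])]
top block [([251.0, 130.0], 0.77, [735.0, -16.0, 48.0])]
top tongs [([245.0, 238.0], 0.83, [484.0, 2.0, -1.0])]
top tin [([143.0, 132.0], 0.62, [734.0, 237.0, 51.0])]
```

View pics/side.png

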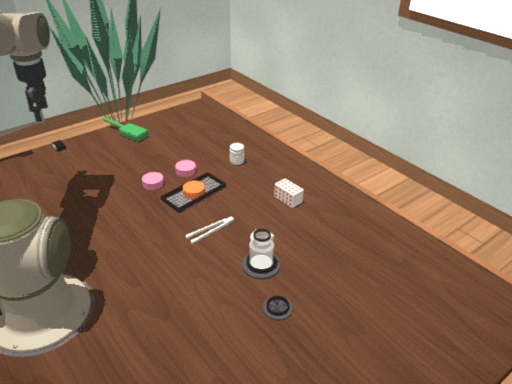

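View pics/top.png

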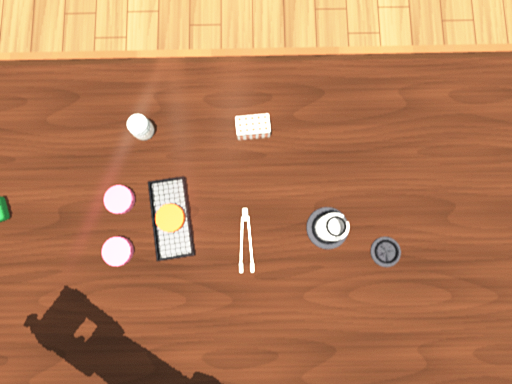

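The side view shows the orange lid at (194,188) in the black frame, and the jar at (262,245) in the larger holder. From the top the lid is at (170,218) and the black seal ring at about (336,226). The pink lids and the small empty holder at (386,251) are the look-alikes. Next I'll measure the lid, the frame and the mouth.

```bash
cat >> h.py <<'E'
def ray(uv,c,z,T=None):
    T=np.linalg.inv(np.array(c['view'])) if T is None else T
    d=T[:3,:3]@np.array([(uv[0]-c['cx'])/c['fx'],(uv[1]-c['cy'])/c['fy'],1.]); o=T[:3,3]
    return o+d*(z-o[2])/d[2]
E
python3 - <<'E'
from h import *
for n in ['side','top']:
    c=ctrl.calibration(n); z=np.load(f'/tmp/{n}.npz'); im,W=z['im'],z['W']
    hsv=cv2.cvtColor(im,cv2.COLOR_RGB2HSV)
    o=cv2.inRange(hsv,(8,170,150),(25,255,255)).astype(bool)
    win=np.zeros_like(o); win[170:260,140:230]=1; o&=win
    P=W[o]; t=P[np.nanmedian(P[:,2])-4<P[:,2]]
    v,u=np.nonzero(o); print(n,'lid',o.sum(),np.nanmedian(P,0),'bbox',u.min(),u.max(),v.min(),v.max(), 'ray27',ray((u.mean(),v.mean()),c,27))
    # frame: dark pixels near lid
    g=im.max(2); f=(g<50); f[:]=f&win.astype(bool)
    f=cv2.morphologyEx(f.astype('u1'),cv2.MORPH_OPEN,np.ones((2,2)))
    if n=='top':
        v,u=np.nonzero(f); pts=np.array([ray(p,c,18)[:2] for p in zip(u,v)],'f4'); print('frame',len(pts),cv2.minAreaRect(pts))
    # seal
    s=(g<60); s[:]=s; m=np.zeros_like(s); 
    if n=='top': m[212:242,325:350]=1
    else: m[226:246,250:275]=1
    s&=m.astype(bool)
    k,l,st,ce=cv2.connectedComponentsWithStats(s.astype('u1'))
    for i in range(1,k):
        if st[i,4]>8:
            x,y,w,h,a=st[i]; print(n,'seal',st[i],ray((x+w/2-.5,y+h/2-.5),c,108))
    x=W[s]; print(x[x[:,2]>95].mean(0) if len(x) else 0)
E
```

```text
side lid 118 [516.41276925 153.340002    20.1019026 ] bbox 183 203 180 198 ray27 [514.84808281 153.58292418  27.        ]
side seal [255 229  13   4  14] [ 509.53236195 -183.36194465  108.        ]
[ 503.85781382 -193.48075997  106.44427681]
top lid 29 [531.13335209 147.30905803  15.80500792] bbox 155 184 209 227 ray27 [531.51756471 161.50639931  27.        ]
frame 38 ((522.195068359375, 212.03990173339844), (159.32147216796875, 3.6927490234375), 7.888449668884277)
[nan nan nan]<stdin>:23: RuntimeWarning: Mean of empty slice.
  ret = um.true_divide(
```

Emit:
send_rows:
  targets:
    - {"offset": [29,-32,3],"spin": -1.01}
    - {"offset": [29,-32,3],"spin": -1.01}
    - {"offset": [29,-32,3],"spin": -1.01}
    - {"offset": [29,-32,3],"spin": -1.01}
    - {"offset": [29,-32,3],"spin": -1.01}
    - {"offset": [29,-32,3],"spin": -1.01}
    - {"offset": [29,-32,3],"spin": -1.01}
    - {"offset": [29,-32,3],"spin": -1.01}

```text
time_s: 1.47
eef_pos: [446.9, 227.3, 226.5]
ee_rot: [0.0, 0.661, 0.75, 0.0]
force: [-0.1, 1.5, -0.4]
grip_width: 0.997
grip_force: 0.0
```

Emit:
send_rows:
  targets:
    - {"offset": [0,0,0],"spin": 0}
    - {"offset": [0,0,0],"spin": 0}
    - {"offset": [0,0,0],"spin": 0}
    - {"offset": [0,0,0],"spin": 0}
    - {"offset": [0,0,0],"spin": 0}
    - {"offset": [0,0,0],"spin": 0}

```text
time_s: 1.97
eef_pos: [445.3, 229.9, 226.3]
ee_rot: [0.0, 0.658, 0.753, 0.0]
force: [0.1, -0.5, -0.2]
grip_width: 0.997
grip_force: 0.0
```

Emit:
send_rows:
  targets:
    - {"offset": [3.5,-3.5,0],"spin": 0}
    - {"offset": [7,-7,0],"spin": 0}
    - {"offset": [7,-7,0],"spin": 0}
    - {"offset": [7,-7,0],"spin": 0}
    - {"offset": [7,-7,0],"spin": 0}

```text
time_s: 2.38
eef_pos: [515.7, 159.3, 225.9]
ee_rot: [-0.0, 0.659, 0.752, -0.0]
force: [-0.7, 0.2, -0.3]
grip_width: 1.004
grip_force: 0.0
```

```bash
python3 - <<'E'
from h import *
im,d,c,s=cap('wrist','w1'); print({k:c[k] for k in c}); print(s['eef_pos'],s['ee_rot'],s['joints'])
np.savez('/tmp/w1',im=im,d=d)
print(ctrl.place_of('wrist','lid_center'),ctrl.place_of('wrist','breeder'))
E
```

```text
{'fx': 301.382303521728, 'fy': 301.382303521728, 'cx': 254.96244074701337, 'cy': 192.2795195770803, 'mount': array([[ 1.10583861e-03, -9.60976659e-01, -2.76627253e-01,
         6.97502074e+01],
       [ 9.99999381e-01,  1.09646261e-03,  1.88567639e-04,
        -3.95155206e-01],
       [ 1.22102342e-04, -2.76627291e-01,  9.60977277e-01,
        -1.71437501e+02],
       [ 0.00000000e+00,  0.00000000e+00,  0.00000000e+00,
         1.00000000e+00]])}
[515.65974021 159.27986118 225.89214993] [-3.97038159e-04  6.58763267e-01  7.52350163e-01 -1.79626981e-04] [ 8.22221691e-02  3.30510600e-01  1.41383258e+00  3.25313867e-04
  1.39805999e+00 -5.02825365e-02]
[{'uv': [219.5, 37.2], 'conf': 0.78}, {'uv': [324.2, 51.2], 'conf': 0.72}, {'uv': [270.9, 150.7], 'conf': 0.69}] []
```

View pics/w1.png

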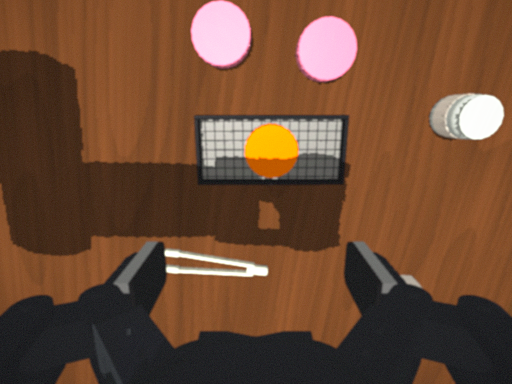

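The wrist view shows the orange lid at (271,150) in the frame, which spans columns 195–349 and rows 115–185. The frame is almost aligned with the tool's y axis.

```bash
cat >> h.py <<'E'
from scipy.spatial.transform import Rotation as R
def wT(s,c):
    q=s['ee_rot']; T=np.eye(4); T[:3,:3]=R.from_quat([q[1],q[2],q[3],q[0]]).as_matrix(); T[:3,3]=s['eef_pos']
    return T@np.array(c['mount'])
def wcloud(d,c,T):
    v,u=np.indices(d.shape); P=np.stack([(u-c['cx'])/c['fx']*d,(v-c['cy'])/c['fy']*d,d],-1)
    W=P@T[:3,:3].T+T[:3,3]; W[d==0]=np.nan; return W
def lid(im,d,c,s,z):
    T=wT(s,c); W=wcloud(d,c,T)
    o=cv2.inRange(cv2.cvtColor(im,cv2.COLOR_RGB2HSV),(8,200,120),(28,255,255))
    k,l,st,_=cv2.connectedComponentsWithStats(o); i=1+np.argmax(st[1:,4]); m=l==i
    v,u=np.nonzero(m); pts=np.array([ray(p,c,z,T)[:2] for p in zip(u,v)],'f4')
    P=W[m]; zt=np.nanpercentile(P[:,2],60); top=P[abs(P[:,2]-zt)<3]
    return dict(area=m.sum(),circ=cv2.minEnclosingCircle(cv2.convexHull(pts)),ztop=zt,topc=np.nanmean(top,0),toprect=cv2.minEnclosingCircle(top[:,:2].astype('f4')))
E
python3 - <<'E'
from h import *
z=np.load('/tmp/w1.npz'); im,d=z['im'],z['d']; s=ctrl.sense(); c=ctrl.calibration('wrist'); T=wT(s,c)
print(lid(im,d,c,s,27))
W=wcloud(d,c,T); hsv=im.max(2)
f=(hsv<45)&(np.indices(d.shape)[0]<190)&(np.indices(d.shape)[0]>110)&(np.indices(d.shape)[1]>185)&(np.indices(d.shape)[1]<360)
P=W[f]; ok=P[(P[:,2]>10)&(P[:,2]<25)]; print(len(ok),np.median(P[:,2]),cv2.minAreaRect(ok[:,:2].astype('f4')))
k=np.nonzero(f); pts=np.array([ray((u,v),c,18,T)[:2] for v,u in zip(*k)],'f4'); print(cv2.minAreaRect(pts))
q=s['ee_rot']; Y=R.from_quat([q[1],q[2],q[3],q[0]]).as_matrix()[:,1]; print(np.degrees(np.arctan2(Y[1],Y[0])))
E
```

```text
{'area': np.int64(2158), 'circ': ((532.1824951171875, 178.84042358398438), 32.77278137207031), 'ztop': np.float64(28.425116988885826), 'topc': array([531.89147413, 179.26272899,  28.22093747]), 'toprect': ((532.2047729492188, 178.711181640625), 32.526702880859375)}
985 nan ((532.41943359375, 175.62289428710938), (188.7695770263672, 83.40145874023438), 8.162453651428223)
((532.4901123046875, 176.1416015625), (189.03721618652344, 83.43569946289062), 7.778098106384277)
7.712161440505154
```

Emit:
send_rows:
  targets:
    - {"offset": [1.65,1.95,-4],"spin": 0.005}
    - {"offset": [1.65,1.95,-8],"spin": 0.005}
    - {"offset": [1.65,1.95,-12],"spin": 0.005}
    - {"offset": [1.65,1.95,-16],"spin": 0.005}
    - {"offset": [1.65,1.95,-16],"spin": 0.005}
    - {"offset": [1.65,1.95,-16],"spin": 0.005}

```text
time_s: 3.03
eef_pos: [531.4, 179.3, 66.2]
ee_rot: [-0.001, 0.656, 0.755, -0.001]
force: [0.5, -0.1, 1.0]
grip_width: 1.0
grip_force: 0.0
```

```bash
python3 - <<'E'
from h import *
im,d,c,s=cap('wrist','w2'); print(s['eef_pos'])
print(lid(im,d,c,s,27))
E
```

```text
[531.41463067 179.27652101  66.17220624]
{'area': np.int64(6138), 'circ': ((532.3605346679688, 178.64817810058594), 34.45772933959961), 'ztop': np.float64(27.79482030489151), 'topc': array([532.39475271, 178.56389535,  27.66846215]), 'toprect': ((532.6569213867188, 177.49864196777344), 33.10092544555664)}
```

View pics/w2.png

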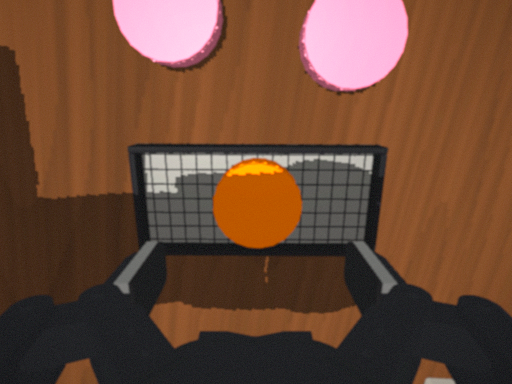

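The lid is centred between the fingers at (257,203), with about 9 mm clear on each side, so I'll go down and grip it.

Emit:
send_rows:
  targets:
    - {"offset": [0.1,-0.1,-2.5],"spin": 0}
    - {"offset": [0.1,-0.1,-4.5],"spin": 0}
    - {"offset": [0.1,-0.1,-5.8],"spin": 0}
    - {"offset": [0.1,-0.1,-6.6],"spin": 0}
    - {"offset": [0.1,-0.1,-6.6],"spin": 0}
    - {"offset": [0.1,-0.1,-6.6],"spin": 0}

```text
time_s: 3.58
eef_pos: [534.6, 177.9, 2.3]
ee_rot: [0.001, 0.657, 0.754, 0.001]
force: [0.2, -0.9, 0.3]
grip_width: 0.999
grip_force: 0.0
```

Emit:
send_rows:
  targets:
    - {"offset": [0,0,0],"spin": 0}
    - {"offset": [0,0,0],"spin": 0}
    - {"offset": [0,0,0],"spin": 0}
    - {"offset": [0,0,0],"spin": 0}
    - {"offset": [0,0,0],"spin": 0}
    - {"offset": [0,0,0],"spin": 0}
  grip: 0
  squeeze: 50

```text
time_s: 4.08
eef_pos: [533.4, 177.6, 0.3]
ee_rot: [0.0, 0.657, 0.754, 0.0]
force: [-1.0, 0.1, -0.3]
grip_width: 0.142
grip_force: 0.0
```

```bash
python3 - <<'E'
from h import *
im,d,c,s=cap('wrist','w3'); print(s['eef_pos'],s['grip_width'],s['grip_force'])
print(lid(im,d,c,s,27))
im2,d2,c2,_=cap('side'); 
cv2.imwrite('pics/w3.png',cv2.cvtColor(np.hstack([im[:, :400],cv2.resize(im2[100:260,120:320],(400,384))]),cv2.COLOR_RGB2BGR))
E
```

```text
[5.33416364e+02 1.77604968e+02 2.94152567e-01] 0.14236151252332616 0.0
{'area': np.int64(8319), 'circ': ((532.9954833984375, 179.55685424804688), 35.19561004638672), 'ztop': np.float64(27.741704063926374), 'topc': array([531.3487117 , 185.49089417,  27.63034974]), 'toprect': ((532.72900390625, 177.20314025878906), 33.30709457397461)}
```

View pics/w3.png

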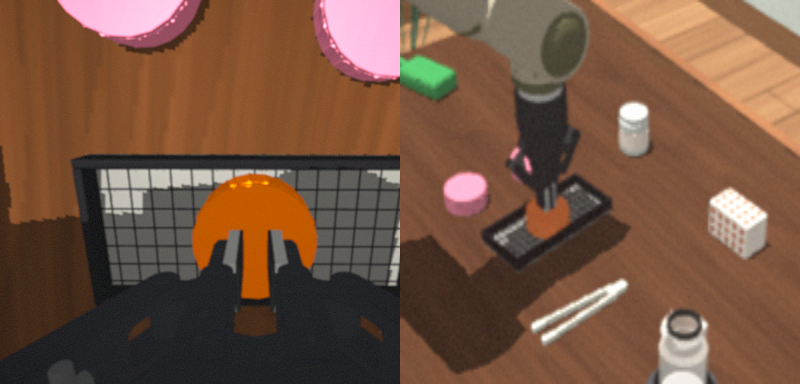

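The wrist view shows the nearly shut fingers at (232–285, 232–300) in front of the lid (rows 175–300), not round it. Before I act I'll check the heights in the depth image.

```bash
python3 - <<'E'
from h import *
im,d,c,s=cap('wrist'); T=wT(s,c); q=np.array(c['mount'])
v,u=np.indices(d.shape); P=np.stack([(u-c['cx'])/c['fx']*d,(v-c['cy'])/c['fy']*d,d],-1)@q[:3,:3].T+q[:3,3]
W=wcloud(d,c,T)
for col in (235,255,282):
    for r in (180,200,225,235,240,250,260,275,290): print(col,r,im[r,col],np.round(P[r,col]),np.round(W[r,col]))
print(s['grip_width'],s['force'],s['joints'])
for n in ('side','top'):
    im,d,c,_=cap(n); W=cloud(d,c); 
    o=cv2.inRange(cv2.cvtColor(im,cv2.COLOR_RGB2HSV),(5,150,80),(28,255,255))>0; o[:160]=0;o[260:]=0;o[:,:140]=0;o[:,240:]=0
    vv,uu=np.nonzero(o); print(n,uu.min(),uu.max(),vv.min(),vv.max(),np.nanmedian(W[o],0),np.nanpercentile(W[o],[5,95],axis=0))
E
```

```text
235 180 [192  89   0] [ 31. -11. -12.] [518. 207.  13.]
235 200 [195  89   0] [ 24. -10. -27.] [520. 200.  28.]
235 225 [194  91   0] [ 11. -11. -28.] [521. 187.  28.]
235 235 [195  89   0] [  5. -11. -27.] [522. 181.  27.]
235 240 [102  51  35] [  6. -10. -36.] [522. 183.  36.]
235 250 [33 40 40] [  6.  -9. -46.] [523. 183.  47.]
235 260 [34 36 41] [  6.  -9. -56.] [524. 183.  56.]
235 275 [28 30 33] [ 11.  -7. -76.] [524. 188.  76.]
235 290 [33 34 36] [ 11.  -7. -85.] [525. 188.  85.]
255 180 [206  94   0] [ 33.  -0. -19.] [529. 210.  20.]
255 200 [195  90   0] [ 24.  -0. -27.] [530. 202.  27.]
255 225 [195  92   0] [ 11.  -0. -27.] [532. 188.  27.]
255 235 [66 38 29] [ 10.  -0. -38.] [532. 188.  39.]
255 240 [66 45 34] [ 11.  -0. -45.] [532. 188.  45.]
255 250 [68 43 29] [ 10.  -0. -54.] [532. 188.  54.]
255 260 [66 43 27] [ 11.  -0. -64.] [532. 188.  64.]
255 275 [73 53 36] [  6.  -0. -67.] [532. 183.  67.]
255 290 [69 44 29] [ -2.  -0. -65.] [533. 176.  66.]
282 180 [137  88  64] [29. 15. -4.] [544. 208.   4.]
282 200 [193  91   0] [ 24.  13. -27.] [543. 203.  27.]
282 225 [192  89   0] [ 11.  13. -28.] [545. 190.  28.]
282 235 [195  92   0] [  5.  14. -27.] [546. 185.  28.]
282 240 [193  86   0] [  3.  14. -28.] [547. 182.  28.]
282 250 [29 35 40] [  6.  12. -46.] [544. 186.  47.]
282 260 [35 35 41] [  6.  11. -56.] [544. 186.  56.]
282 275 [41 40 41] [ 12.   9. -76.] [541. 190.  76.]
282 290 [32 32 35] [ 12.   9. -85.] [540. 190.  86.]
0.005640621757525457 [ 0.52719989  0.89900237 -1.16265292] [ 1.13024729e-01  6.28628597e-01  1.59550518e+00 -1.20714750e-05
  9.17498847e-01 -2.49847551e-02]
side 183 204 181 216 [520.3164516  162.35858163  24.65553752] [[500.48370911 143.89762907   7.13564736]
 [555.98010843 197.63406406  29.30828428]]
top 140 239 160 259 [530.46662988 146.01287058   1.35053231] [[442.40764155  18.43437695  -2.12440146]
 [657.40285124 232.9060917   28.92120049]]
```

Finger surfaces show at about 33–36 mm behind the nominal TCP, just over the lid top at z = 28, and no force is felt. I'll raise the shut fingers and measure where their tips really end.

Emit:
send_rows:
  targets:
    - {"offset": [0,0,3],"spin": 0}
    - {"offset": [0,0,6],"spin": 0}
    - {"offset": [0,0,6],"spin": 0}

```text
time_s: 4.58
eef_pos: [536.2, 178.0, 65.4]
ee_rot: [0.003, 0.657, 0.754, 0.003]
force: [0.6, 0.3, 0.4]
grip_width: 0.003
grip_force: 0.0
```

```bash
python3 - <<'E'
from h import *
im,d,c,s=cap('wrist','w4'); q=np.array(c['mount'])
v,u=np.indices(d.shape); P=np.stack([(u-c['cx'])/c['fx']*d,(v-c['cy'])/c['fy']*d,d],-1)@q[:3,:3].T+q[:3,3]
print(s['eef_pos'],s['grip_width'],s['force'])
for col in (245,255,268):
    for r in range(212,262,4): print(col,r,im[r,col],np.round(P[r,col]),end=' ')
    print()
print(lid(im,d,c,s,27))
E
```

```text
[536.19586643 178.01188798  65.40400018] 0.0025429249025898585 [0.64182031 0.26327834 0.40294442]
245 212 [187  85   0] [-5. -8. 37.] 245 216 [186  85   0] [-9. -8. 37.] 245 220 [189  90   0] [-12.  -8.  38.] 245 224 [188  87   0] [-15.  -8.  38.] 245 228 [189  88   0] [-18.  -8.  38.] 245 232 [112 115 112] [ 10.  -5. -35.] 245 236 [114 114 110] [ 11.  -5. -41.] 245 240 [112 112 109] [ 10.  -5. -44.] 245 244 [112 115 109] [ 10.  -5. -48.] 245 248 [111 111 109] [ 11.  -5. -53.] 245 252 [111 112 109] [ 11.  -5. -57.] 245 256 [115 113 112] [ 10.  -4. -59.] 245 260 [110 109 107] [ 11.  -4. -64.] 
255 212 [188  87   0] [-5. -0. 37.] 255 216 [189  87   0] [-9. -0. 38.] 255 220 [187  87   0] [-12.  -0.  38.] 255 224 [189  88   0] [-15.  -0.  37.] 255 228 [185  84   0] [-18.  -0.  38.] 255 232 [29 28 32] [ 11.  -0. -36.] 255 236 [25 26 25] [ 11.  -0. -40.] 255 240 [29 28 30] [ 10.  -0. -45.] 255 244 [34 35 34] [ 11.  -0. -49.] 255 248 [26 24 30] [ 10.  -0. -52.] 255 252 [21 19 22] [ 10.  -0. -56.] 255 256 [29 28 28] [ 11.  -0. -60.] 255 260 [35 35 36] [ 11.  -0. -64.] 
268 212 [188  85   0] [-6.  9. 38.] 268 216 [187  86   0] [-9.  9. 38.] 268 220 [187  86   0] [-12.   9.  37.] 268 224 [187  86   0] [-15.   9.  39.] 268 228 [187  87   0] [-18.   9.  38.] 268 232 [140 107  89] [ 11.   6. -36.] 268 236 [128 112 104] [ 11.   6. -41.] 268 240 [112 110 107] [ 11.   6. -45.] 268 244 [114 112 113] [ 10.   5. -49.] 268 248 [115 115 112] [ 11.   5. -53.] 268 252 [110 112 110] [ 11.   5. -57.] 268 256 [113 112 109] [ 10.   5. -60.] 268 260 [112 112 109] [ 10.   5. -63.] 
{'area': np.int64(5683), 'circ': ((532.675537109375, 179.05093383789062), 33.994468688964844), 'ztop': np.float64(27.794760810867604), 'topc': array([531.82279197, 181.04392916,  27.66120053]), 'toprect': ((532.5607299804688, 177.60208129882812), 32.7368278503418)}
```

View pics/w4.png

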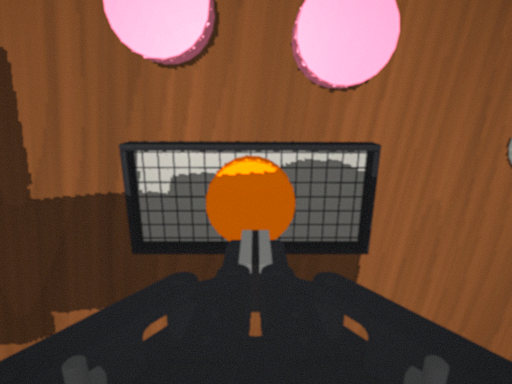

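The shut fingertips really end about 35 mm behind the nominal TCP: they first appear at row 231, tool z = -35. The lid is still in place at (251,200), so I must go about 35 mm lower than the nominal pose.

Emit:
send_rows:
  targets:
    - {"offset": [0,0,0],"spin": 0}
    - {"offset": [0,0,0],"spin": 0}
    - {"offset": [0,0,0],"spin": 0}
    - {"offset": [0,0,0],"spin": 0}
    - {"offset": [0,0,0],"spin": 0}
    - {"offset": [0,0,0],"spin": 0}
    - {"offset": [0,0,0],"spin": 0}
  grip: 1

```text
time_s: 5.22
eef_pos: [533.3, 177.6, 60.0]
ee_rot: [-0.0, 0.657, 0.754, -0.0]
force: [-0.2, 0.2, 0.1]
grip_width: 0.974
grip_force: 0.0
```

Emit:
send_rows:
  targets:
    - {"offset": [-0.05,0.05,-2.5],"spin": 0}
    - {"offset": [-0.05,0.05,-5],"spin": 0}
    - {"offset": [-0.05,0.05,-7],"spin": 0}
    - {"offset": [-0.05,0.05,-8],"spin": 0}
    - {"offset": [-0.05,0.05,-9],"spin": 0}
    - {"offset": [-0.05,0.05,-9.6],"spin": 0}
    - {"offset": [-0.05,0.05,-9.6],"spin": 0}
    - {"offset": [-0.05,0.05,-9.6],"spin": 0}

```text
time_s: 5.88
eef_pos: [533.3, 178.1, -35.2]
ee_rot: [0.0, 0.657, 0.754, 0.0]
force: [0.3, 0.5, -0.4]
grip_width: 0.998
grip_force: 0.0
```

Emit:
send_rows:
  targets:
    - {"offset": [0,0,0],"spin": 0}
    - {"offset": [0,0,0],"spin": 0}
    - {"offset": [0,0,0],"spin": 0}
    - {"offset": [0,0,0],"spin": 0}
    - {"offset": [0,0,0],"spin": 0}
  grip: 0
  squeeze: 50

```text
time_s: 6.3
eef_pos: [535.7, 178.5, -31.3]
ee_rot: [0.002, 0.657, 0.754, 0.003]
force: [-2.3, -0.4, 29.0]
grip_width: 0.761
grip_force: 64.0
```

The lid is gripped (opening 0.76), but 29 N upwards says the tips are pressing on the frame floor. I'll lift.

Emit:
send_rows:
  targets:
    - {"offset": [0,0,1],"spin": 0}
    - {"offset": [0,0,4],"spin": 0}
    - {"offset": [0,0,8],"spin": 0}
    - {"offset": [0,0,12],"spin": 0}
    - {"offset": [0,0,16],"spin": 0}
    - {"offset": [0,0,20],"spin": 0}
    - {"offset": [0,0,20],"spin": 0}
    - {"offset": [0,0,20],"spin": 0}

```text
time_s: 6.97
eef_pos: [533.8, 178.3, 166.9]
ee_rot: [0.002, 0.657, 0.754, 0.002]
force: [0.1, 0.2, -1.3]
grip_width: 0.756
grip_force: 56.3
```

```bash
python3 - <<'E'
from h import *
im,d,c,s=cap('wrist','w5'); q=np.array(c['mount'])
v,u=np.indices(d.shape); P=np.stack([(u-c['cx'])/c['fx']*d,(v-c['cy'])/c['fy']*d,d],-1)@q[:3,:3].T+q[:3,3]
print(s['eef_pos'],s['ee_rot'],s['grip_width'],s['grip_force'],s['force'],s['joints'])
o=cv2.inRange(cv2.cvtColor(im,cv2.COLOR_RGB2HSV),(5,180,80),(28,255,255))>0
p=P[o]; p=p[np.isfinite(p).all(1)]; print(len(p),np.percentile(p,[2,25,50,75,98],axis=0).round(1))
t=p[(abs(p[:,2]-np.median(p[:,2]))<4)]; print('plane',np.linalg.lstsq(np.c_[t[:,:2],np.ones(len(t))],t[:,2],rcond=None)[0], cv2.minEnclosingCircle(t[:,:2].astype('f4')))
E
```

```text
[533.81987566 178.25613298 166.88559868] [0.00185458 0.65663843 0.75420049 0.00203667] 0.7558060042373104 56.2641605555109 [ 0.06188289  0.24078701 -1.29911392] [ 1.14132086e-01  4.21329070e-01  1.44054310e+00  9.61935355e-06
  1.27421140e+00 -2.39544836e-02]
27480 [[-180.8 -226.2  -60.3]
 [  -9.9  -16.7  -59.3]
 [  10.2    2.8  -58.6]
 [  30.8   24.4  165.6]
 [ 163.   278.1  168.3]]
plane [ 8.24327702e-03  3.25446665e-03 -5.91210145e+01] ((-0.50445556640625, -0.10704238712787628), 33.79967498779297)
```

View pics/w5.png

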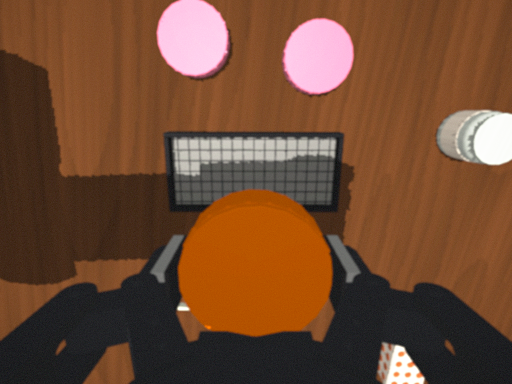

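The lid is held level and centred. Its top is 59 mm behind the nominal TCP, so lid_center is at eef z + 47. Next I'll carry it toward the jar and turn it to leave wrist range for screwing.

Emit:
send_rows:
  targets:
    - {"offset": [-0.5,-4,0],"spin": -0.08}
    - {"offset": [-1,-8,0],"spin": -0.16}
    - {"offset": [-1.5,-12,0],"spin": -0.24}
    - {"offset": [-2,-16,0],"spin": -0.32}
    - {"offset": [-2.5,-20,0],"spin": -0.4}
    - {"offset": [-3,-24,0],"spin": -0.5}
    - {"offset": [-3.5,-28,0],"spin": -0.58}
    - {"offset": [-4,-32,0],"spin": -0.65}

```text
time_s: 7.68
eef_pos: [491.5, -143.4, 162.7]
ee_rot: [-0.001, 0.864, 0.503, -0.001]
force: [0.3, -0.2, -1.3]
grip_width: 0.755
grip_force: 56.3
```

Emit:
send_rows:
  targets:
    - {"offset": [-0.5,-4,0],"spin": 0}
    - {"offset": [-0.5,-7,0],"spin": 0}
    - {"offset": [-0.5,-7,0],"spin": 0}
    - {"offset": [-0.5,-7,0],"spin": 0}
    - {"offset": [-0.5,-7,0],"spin": 0}

```text
time_s: 8.1
eef_pos: [487.4, -211.1, 163.1]
ee_rot: [-0.001, 0.863, 0.505, -0.0]
force: [-0.0, -0.2, -0.1]
grip_width: 0.756
grip_force: 56.3
```

```bash
python3 - <<'E'
from h import *
im,d,c,s=cap('wrist','w6'); print(s['eef_pos'],s['ee_rot'],s['joints'][[0,5]],s['grip_force'],s['grip_width'])
np.savez('/tmp/w6',im=im,d=d,p=s['eef_pos'],q=s['ee_rot'])
T=wT(s,c)
for q,z in (('mouth',108),('holder',0),('thread',95)):
    for r in ctrl.place_of('wrist',q)[:3]: print(q,r,ray(r['uv'],c,z,T))
E
```

```text
[ 487.42104579 -211.05097013  163.05943681] [-1.20926673e-03  8.63101196e-01  5.05029421e-01 -3.82904102e-04] [-0.62951558 -0.11764275] 56.27324995766685 0.7563479194395011
```

View pics/w6.png

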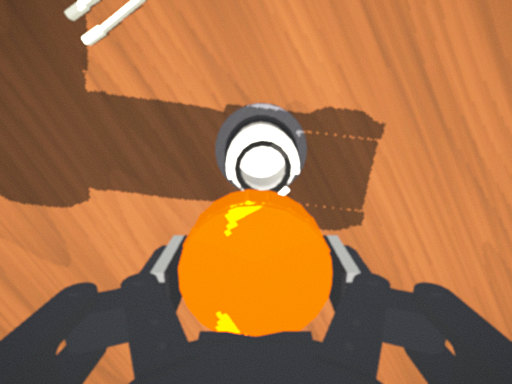

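The black seal ring shows at about (264,165), with its bottom edge just clear of the lid. I'll fit it along with the depth.

```bash
python3 - <<'E'
from h import *
z=np.load('/tmp/w6.npz'); im,d=z['im'],z['d']; s=dict(eef_pos=z['p'],ee_rot=z['q']); c=ctrl.calibration('wrist'); T=wT(s,c); W=wcloud(d,c,T)
g=im.max(2); m=np.zeros_like(g); cv2.circle(m,(264,165),33,1,-1); f=((g<75)&(m>0)).astype('u1')
k,l,st,ce=cv2.connectedComponentsWithStats(f)
for i in range(1,k):
    if st[i,4]<40: continue
    v,u=np.nonzero(l==i); P=W[l==i]; print(st[i],np.nanpercentile(P[:,2],[10,50,90]))
    e=cv2.fitEllipse(cv2.convexHull(np.c_[u,v].astype(np.int32)))if len(u)>5 else 0; print(e,ray(e[0],c,108,T), 'diam',np.ptp([ray(p,c,108,T)[:2] for p in zip(u,v)],axis=0))
h=W[...,2]; sel=(h>100)&(h<114)&(m>0); print(sel.sum(),np.mean(W[sel],0),cv2.minEnclosingCircle(W[sel][:,:2].astype('f4')))
# holder
m2=np.zeros_like(g); cv2.rectangle(m2,(205,95),(315,190),1,-1); sel=(h>17)&(h<27)&(m2>0)&(g<110); P=W[sel][:,:2]
A=np.c_[2*P,np.ones(len(P))]; print('holder top pts',len(P)); hull=cv2.convexHull(P.astype('f4'))[:,0]; x=np.linalg.lstsq(np.c_[2*hull,np.ones(len(hull))],(hull**2).sum(1),rcond=None)[0]; print(x[:2],np.sqrt(x[2]+x[0]**2+x[1]**2))
E
```

```text
[236 142  36  46 204] [107.70712513 108.63464311 109.42973625]
((257.4964599609375, 164.97625732421875), (40.375362396240234, 50.51253890991211), 34.38887405395508) [ 501.74586198 -189.19211282  108.        ] diam [35.48782098 27.83492095]
[273 158  17  33 125] [107.87130632 108.69942146 109.5468296 ]
((279.301513671875, 173.4273681640625), (18.44671058654785, 33.95164108276367), 15.875802040100098) [ 513.15463711 -203.12319978  108.        ] diam [20.44604025 19.23295927]
1340 [ 507.35871139 -189.07731291  106.30540272] ((505.2797546386719, -193.4221954345703), 26.073345184326172)
holder top pts 472
[ 502.95432593 -193.98883317] 37.6038177816942
```

```bash
cat >> h.py <<'E'
from scipy.optimize import least_squares
def ring(im,d,c,s,uv,r=36):
    T=wT(s,c); W=wcloud(d,c,T); g=im.max(2); m=np.zeros_like(g); cv2.circle(m,uv,r,1,-1)
    f=(g<75)&(m>0)&(W[...,2]>105)&(W[...,2]<112); v,u=np.nonzero(f)
    P=np.array([ray(p,c,108,T)[:2] for p in zip(u,v)])
    F=lambda x:np.hypot(*(P-x[:2]).T)-x[2]
    x=least_squares(F,[*P.mean(0),22],loss='soft_l1').x; F0=F(x)
    return len(P),x,F0.std(),np.degrees(np.ptp(np.arctan2(*(P-x[:2]).T)))
E
python3 - <<'E'
from h import *
z=np.load('/tmp/w6.npz'); s=dict(eef_pos=z['p'],ee_rot=z['q'])
print(ring(z['im'],z['d'],ctrl.calibration('wrist'),s,(264,165)))
E
```

```text
(328, array([ 503.82291337, -193.36675243,   19.34231645]), np.float64(0.7244941664167517), np.float64(358.79302149913497))
```

Emit:
send_rows:
  targets:
    - {"offset": [-0.7,-2,-2],"spin": 0}
    - {"offset": [-1.35,-3.6,-4.5],"spin": 0}
    - {"offset": [-1.35,-3.6,-6.8],"spin": 0}
    - {"offset": [-1.35,-3.6,-6.8],"spin": 0}
    - {"offset": [-1.35,-3.6,-6.8],"spin": 0}
    - {"offset": [-1.35,-3.6,-6.8],"spin": 0}

```text
time_s: 8.8
eef_pos: [475.2, -247.7, 97.6]
ee_rot: [0.001, 0.863, 0.505, 0.0]
force: [-0.4, 0.5, -0.2]
grip_width: 0.759
grip_force: 56.3
```

```bash
python3 - <<'E'
from h import *
im,d,c,s=cap('wrist','w7'); print(s['eef_pos'],s['ee_rot'],s['dq'].round(3))
T=wT(s,c); Ti=np.linalg.inv(T)
p=Ti@[503.8,-193.4,108,1]; uv=(int(c['cx']+c['fx']*p[0]/p[2]),int(c['cy']+c['fy']*p[1]/p[2])); print(uv)
print(ring(im,d,c,s,uv,48))
q=np.array(c['mount']); v,u=np.indices(d.shape); P=np.stack([(u-c['cx'])/c['fx']*d,(v-c['cy'])/c['fy']*d,d],-1)@q[:3,:3].T+q[:3,3]
o=cv2.inRange(cv2.cvtColor(im,cv2.COLOR_RGB2HSV),(5,180,80),(28,255,255))>0
o&=np.hypot(P[...,0],P[...,1])<36
o&=abs(P[...,2]+59)<4; v,u=np.nonzero(o)
I=np.eye(4); pts=np.array([ray(k,c,-59.,q)[:2] for k in zip(u,v)],'f4'); print('lid in tool',cv2.minEnclosingCircle(cv2.convexHull(pts)),np.median(P[o][:,2]))
E
```

```text
[ 475.21891719 -247.69869314   97.63986745] [8.98611587e-04 8.62829527e-01 5.05494086e-01 3.59278258e-04] [-0.002 -0.012 -0.008 -0.    -0.005  0.   ]
(251, 122)
(992, array([ 503.60248075, -193.7982962 ,   19.30928386]), np.float64(0.9753470754364979), np.float64(359.5232903445641))
lid in tool ((0.22634445130825043, -0.19854070246219635), 33.59901809692383) -59.18008845834639
```

View pics/w7.png

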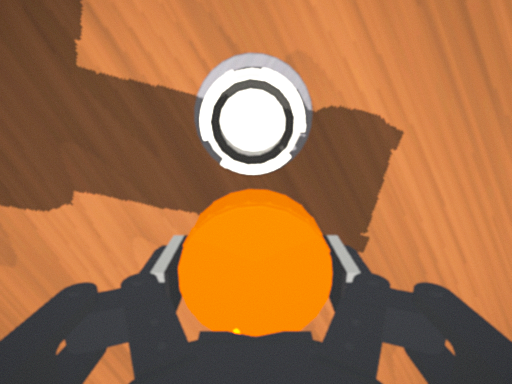

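The ring fits cleanly at (503.6, -193.7), image (252,121), and both views agree within 0.5 mm. I'll move above it and come down gently.

Emit:
send_rows:
  targets:
    - {"offset": [1.5,2.7,0.3],"spin": 0}
    - {"offset": [2.85,5.4,0.3],"spin": 0}
    - {"offset": [2.85,5.4,0],"spin": 0}
    - {"offset": [2.85,5.4,-1],"spin": 0}
    - {"offset": [2.85,5.4,-2],"spin": 0}
    - {"offset": [2.85,5.4,-2.6],"spin": 0}
    - {"offset": [2.85,5.4,-2.6],"spin": 0}
    - {"offset": [2.85,5.4,-2.6],"spin": 0}

```text
time_s: 9.52
eef_pos: [502.5, -194.4, 69.8]
ee_rot: [-0.0, 0.863, 0.505, -0.0]
force: [0.3, -0.6, 0.1]
grip_width: 0.756
grip_force: 56.3
```

Emit:
send_rows:
  targets:
    - {"offset": [0.1,0.05,-0.1],"spin": 0}
    - {"offset": [0.1,0.05,-0.3],"spin": 0}
    - {"offset": [0.1,0.05,-0.5],"spin": 0}
    - {"offset": [0.1,0.05,-0.6],"spin": 0}
    - {"offset": [0.1,0.05,-0.65],"spin": 0}
    - {"offset": [0.1,0.05,-0.65],"spin": 0}

```text
time_s: 10.02
eef_pos: [503.8, -193.4, 63.6]
ee_rot: [-0.0, 0.863, 0.505, -0.0]
force: [-1.2, -0.7, 0.1]
grip_width: 0.76
grip_force: 56.3
```

Emit:
send_rows:
  targets:
    - {"offset": [0,0,-0.05],"spin": 0}
    - {"offset": [0,0,-0.1],"spin": 0}
    - {"offset": [0,0,-0.15],"spin": 0}
    - {"offset": [0,0,-0.2],"spin": 0}

```text
time_s: 10.35
eef_pos: [503.9, -193.4, 61.7]
ee_rot: [0.0, 0.863, 0.505, 0.0]
force: [-1.0, -0.5, 0.1]
grip_width: 0.758
grip_force: 56.3
```

Emit:
send_rows:
  targets:
    - {"offset": [0,0,-0.05],"spin": 0}
    - {"offset": [0,0,-0.1],"spin": 0}
    - {"offset": [0,0,-0.15],"spin": 0}
    - {"offset": [0,0,-0.15],"spin": 0}

```text
time_s: 10.68
eef_pos: [503.9, -193.4, 60.1]
ee_rot: [-0.0, 0.863, 0.505, -0.0]
force: [-0.5, -0.4, -0.2]
grip_width: 0.755
grip_force: 56.3
```

Emit:
send_rows:
  targets:
    - {"offset": [0,0,-0.05],"spin": 0}
    - {"offset": [0,0,-0.1],"spin": 0}
    - {"offset": [0,0,-0.15],"spin": 0}
    - {"offset": [0,0,-0.15],"spin": 0}

```text
time_s: 11.02
eef_pos: [503.8, -193.4, 58.6]
ee_rot: [-0.0, 0.863, 0.505, -0.0]
force: [-0.2, 0.0, -0.5]
grip_width: 0.755
grip_force: 56.3
```

Emit:
send_rows:
  targets:
    - {"offset": [0,0,-0.05],"spin": 0}
    - {"offset": [0,0,-0.1],"spin": 0}
    - {"offset": [0,0,-0.15],"spin": 0}
    - {"offset": [0,0,-0.2],"spin": 0}
    - {"offset": [0,0,-0.2],"spin": 0}

```text
time_s: 11.43
eef_pos: [503.8, -193.4, 56.6]
ee_rot: [-0.0, 0.863, 0.505, -0.0]
force: [-0.1, -0.0, 0.1]
grip_width: 0.757
grip_force: 56.3
```

Emit:
send_rows:
  targets:
    - {"offset": [0,0,-0.05],"spin": 0}
    - {"offset": [0,0,-0.1],"spin": 0}
    - {"offset": [0,0,-0.15],"spin": 0}
    - {"offset": [0,0,-0.2],"spin": 0}
    - {"offset": [0,0,-0.2],"spin": 0}

```text
time_s: 11.85
eef_pos: [503.8, -193.4, 54.6]
ee_rot: [-0.0, 0.863, 0.505, -0.0]
force: [-0.5, 0.4, 0.5]
grip_width: 0.754
grip_force: 56.3
```

Emit:
send_rows:
  targets:
    - {"offset": [0,0,-0.05],"spin": 0}
    - {"offset": [0,0,-0.1],"spin": 0}
    - {"offset": [0,0,-0.15],"spin": 0}
    - {"offset": [0,0,-0.15],"spin": 0}

```text
time_s: 12.18
eef_pos: [503.9, -193.4, 53.3]
ee_rot: [0.0, 0.863, 0.505, 0.0]
force: [-0.7, 0.7, 0.9]
grip_width: 0.757
grip_force: 56.5
```

```bash
python3 - <<'E'
from h import *
im,d,c,s=cap('wrist','w8'); print(s['eef_pos'],s['force'],s['wrist_torque'])
q=np.array(c['mount']); v,u=np.indices(d.shape); P=np.stack([(u-c['cx'])/c['fx']*d,(v-c['cy'])/c['fy']*d,d],-1)@q[:3,:3].T+q[:3,3]
o=cv2.inRange(cv2.cvtColor(im,cv2.COLOR_RGB2HSV),(5,180,80),(28,255,255))>0
o&=(np.hypot(P[...,0],P[...,1])<36)&(P[...,2]<-50); print(np.median(P[o][:,2]),P[o].mean(0))
im2,d2,c2,_=cap('side'); cv2.imwrite('pics/s8.png',cv2.cvtColor(cv2.resize(im2[190:290,200:330],(780,600)),cv2.COLOR_RGB2BGR))
E
```

```text
[ 503.93249965 -193.43284288   53.25935025] [-0.70855043  0.71478762  0.90969446] [ 0.03516009  0.06470721 -0.00294349]
-59.16642372940916 [  3.36932533  -0.1018544  -58.98248082]
```

View pics/s8.png

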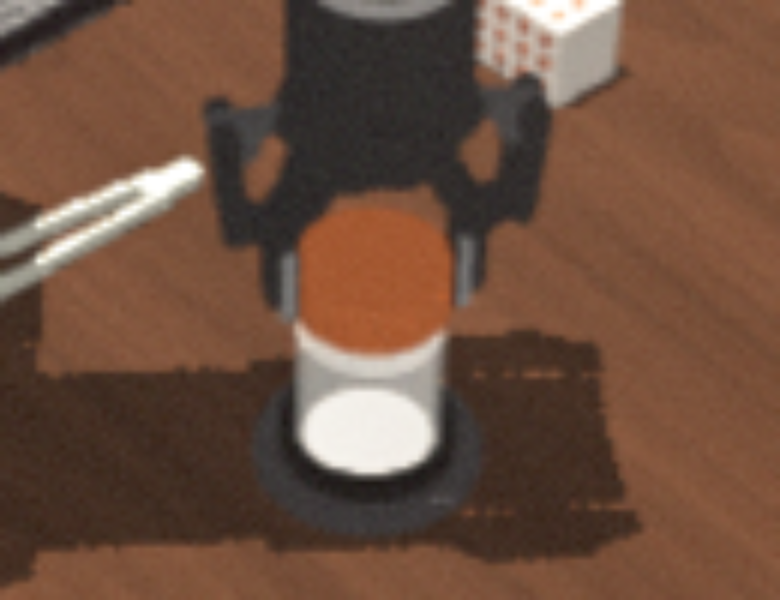

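The side crop shows the lid seated down on the jar between the pads, with the lid at about (375,280). Height is about -8 mm relative to the mouth, so it seems to have entered a thread window directly. I'll release it.

Emit:
send_rows:
  targets:
    - {"offset": [0,0,0],"spin": 0}
    - {"offset": [0,0,0],"spin": 0}
    - {"offset": [0,0,0],"spin": 0}
    - {"offset": [0,0,0],"spin": 0}
    - {"offset": [0,0,0],"spin": 0}
    - {"offset": [0,0,0],"spin": 0}
    - {"offset": [0,0,0],"spin": 0}
  grip: 1

```text
time_s: 12.87
eef_pos: [503.9, -193.4, 53.2]
ee_rot: [0.0, 0.863, 0.505, -0.0]
force: [-0.4, -0.7, -0.8]
grip_width: 1.0
grip_force: 0.0
```

```bash
cat >> h.py <<'E'
def held():
    im,d,c,s=cap('wrist'); T=wT(s,c)
    q=np.array(c['mount']); v,u=np.indices(d.shape); P=np.stack([(u-c['cx'])/c['fx']*d,(v-c['cy'])/c['fy']*d,d],-1)@q[:3,:3].T+q[:3,3]
    o=cv2.inRange(cv2.cvtColor(im,cv2.COLOR_RGB2HSV),(5,180,80),(28,255,255))>0
    o&=(np.hypot(P[...,0],P[...,1])<42)&(P[...,2]<-45); W=wcloud(d,c,T)[o]; zt=np.median(W[:,2]); W=W[abs(W[:,2]-zt)<4]
    v,u=np.nonzero(o); pts=np.array([ray(k,c,zt,T)[:2] for k in zip(u,v)],'f4')
    A=np.linalg.lstsq(np.c_[W[:,:2]-W[:,:2].mean(0),np.ones(len(W))],W[:,2],rcond=None)[0]
    print('t',s['time_s'],'eef',s['eef_pos'].round(1),'F',s['force'].round(1),'lid centre rel mouth z',round(zt-12-108.6,2),'tilt',A[:2].round(3),'xy',cv2.minEnclosingCircle(cv2.convexHull(pts)))
E
python3 -c "
from h import *
held()"
```

```text
t 12.8667 eef [ 503.9 -193.4   53.2] F [-0.4 -0.7 -0.8] lid centre rel mouth z -7.95 tilt [-0.003 -0.005] xy ((504.89837646484375, -191.70216369628906), 34.80538558959961)
```

The lid sits loose and level at -8 mm, let go and already past the thread starts. I'll take hold again and screw it clockwise, following it down.

Emit:
send_rows:
  targets:
    - {"offset": [0,0.05,0],"spin": 0}
    - {"offset": [0,0.05,0],"spin": 0}
    - {"offset": [0,0.05,0],"spin": 0}
    - {"offset": [0,0.05,0],"spin": 0}
    - {"offset": [0,0.05,0],"spin": 0}
  grip: 0
  squeeze: 60

```text
time_s: 13.33
eef_pos: [503.9, -192.9, 53.3]
ee_rot: [-0.0, 0.863, 0.505, 0.0]
force: [-0.7, 0.9, 2.1]
grip_width: 0.752
grip_force: 66.6
```

Emit:
send_rows:
  targets:
    - {"offset": [0,0,0],"spin": -0.06}
    - {"offset": [0,0,0],"spin": -0.12}
    - {"offset": [0,0,0],"spin": -0.18}
    - {"offset": [0,0,-0.02],"spin": -0.24}
    - {"offset": [0,0,-0.04],"spin": -0.3}
    - {"offset": [0,0,-0.05],"spin": -0.36}
    - {"offset": [0,0,-0.06],"spin": -0.42}
    - {"offset": [0,0,-0.07],"spin": -0.48}

```text
time_s: 14.0
eef_pos: [504.2, -193.1, 52.8]
ee_rot: [0.0, 0.959, 0.284, 0.0]
force: [1.0, -0.4, 1.6]
grip_width: 0.755
grip_force: 66.8
```

```bash
python3 -c "
from h import *
held(); s=ctrl.sense(); print(s['wrist_torque'],s['grip_force'],s['grip_width'],s['joints'][5],s['ee_rot'])"
```

```text
t 14.0 eef [ 504.2 -193.1   52.8] F [ 1.  -0.4  1.6] lid centre rel mouth z -8.9 tilt [-0.005 -0.002] xy ((505.5548095703125, -192.51962280273438), 34.7869873046875)
[-0.00288475  0.04683387 -0.00688803] 66.84012516023358 0.7538096826225062 0.4155117542997871 [4.00818392e-04 9.59323909e-01 2.82307199e-01 3.49496632e-04]
```

Emit:
send_rows:
  targets:
    - {"offset": [0,0,-0.01],"spin": -0.06}
    - {"offset": [0,0,-0.03],"spin": -0.12}
    - {"offset": [0,0,-0.04],"spin": -0.18}
    - {"offset": [0,0,-0.05],"spin": -0.24}
    - {"offset": [0,0,-0.07],"spin": -0.3}
    - {"offset": [0,0,-0.08],"spin": -0.36}
    - {"offset": [0,0,-0.09],"spin": -0.42}
    - {"offset": [0,0,-0.11],"spin": -0.48}

```text
time_s: 14.72
eef_pos: [504.3, -193.2, 51.9]
ee_rot: [0.0, 0.999, 0.049, 0.001]
force: [0.1, 1.1, 4.0]
grip_width: 0.75
grip_force: 67.0
```

```bash
python3 -c "
from h import *
held(); s=ctrl.sense(); print(s['wrist_torque'],s['grip_force'],s['grip_width'],s['joints'][5],s['ee_rot'])"
```

```text
t 14.7167 eef [ 504.3 -193.2   51.9] F [0.1 1.1 4. ] lid centre rel mouth z -9.82 tilt [-0.005  0.001] xy ((505.932373046875, -193.53982543945312), 34.78784942626953)
[-0.08277737 -0.03686196  0.0049256 ] 66.99595923826564 0.7564463295762336 0.8941091242137256 [4.51054757e-04 9.98900484e-01 4.68754777e-02 5.55831274e-04]
```

Emit:
send_rows:
  targets:
    - {"offset": [0,0,-0.01],"spin": -0.06}
    - {"offset": [0,0,-0.03],"spin": -0.12}
    - {"offset": [0,0,-0.04],"spin": -0.18}
    - {"offset": [0,0,-0.05],"spin": -0.24}
    - {"offset": [0,0,-0.07],"spin": -0.3}
    - {"offset": [0,0,-0.08],"spin": -0.36}
    - {"offset": [0,0,-0.09],"spin": -0.42}
    - {"offset": [0,0,-0.11],"spin": -0.48}

```text
time_s: 15.43
eef_pos: [504.2, -193.3, 50.6]
ee_rot: [0.0, 0.982, -0.189, 0.0]
force: [0.3, 0.0, 3.6]
grip_width: 0.753
grip_force: 66.9
```

```bash
python3 -c "
from h import *
held(); s=ctrl.sense(); print(s['wrist_torque'],s['grip_force'],s['grip_width'],s['joints'][5],s['ee_rot'])"
```

```text
t 15.4333 eef [ 504.2 -193.3   50.6] F [0.3 0.  3.6] lid centre rel mouth z -11.07 tilt [-0.003  0.004] xy ((505.67852783203125, -194.52081298828125), 34.787025451660156)
[-0.2168693  -0.07006805 -0.0709459 ] 66.81982437585248 0.7542211564135856 1.3729239997434073 [ 2.65864666e-04  9.81529641e-01 -1.91309427e-01  4.43049833e-04]
```

Emit:
send_rows:
  targets:
    - {"offset": [0,0,-0.01],"spin": -0.05}
    - {"offset": [0,0,-0.02],"spin": -0.1}
    - {"offset": [0,0,-0.03],"spin": -0.15}
    - {"offset": [0,0,-0.04],"spin": -0.2}
    - {"offset": [0,0,-0.04],"spin": -0.25}

```text
time_s: 15.9
eef_pos: [504.3, -193.4, 50.2]
ee_rot: [0.0, 0.951, -0.31, 0.001]
force: [3.4, -4.4, 0.1]
grip_width: 0.755
grip_force: 66.7
```

```bash
python3 -c "
from h import *
held(); s=ctrl.sense(); print(s['wrist_torque'],s['grip_force'],s['grip_width'],s['joints'][5],s['ee_rot'])"
```

```text
t 15.9 eef [ 504.3 -193.4   50.2] F [ 3.4 -4.4  0.1] lid centre rel mouth z -11.44 tilt [-0.003  0.005] xy ((505.4590148925781, -195.0031280517578), 34.710975646972656)
[-0.47973047 -0.21186121  0.11326924] 66.85588181193452 0.7549775293233254 1.6207117466397476 [ 5.30743531e-04  9.50385939e-01 -3.11071642e-01  8.47893535e-04]
```

Emit:
send_rows:
  targets:
    - {"offset": [0,0,0],"spin": -0.05}
    - {"offset": [0,0,0],"spin": -0.1}
    - {"offset": [0,0,0],"spin": -0.15}
    - {"offset": [0,0,0],"spin": -0.2}

```text
time_s: 16.28
eef_pos: [501.8, -191.2, 49.9]
ee_rot: [-0.0, 0.916, -0.401, -0.003]
force: [-11.3, 8.9, 13.0]
grip_width: 0.753
grip_force: 68.4
```

```bash
python3 -c "
from h import *
held(); s=ctrl.sense(); print(s['wrist_torque'],s['grip_force'],s['grip_width'],s['joints'][5],s['ee_rot'])"
```

```text
t 16.2833 eef [ 501.8 -191.2   49.9] F [-11.3   8.9  13. ] lid centre rel mouth z -11.58 tilt [-0.007  0.002] xy ((505.48956298828125, -195.77342224121094), 34.88434982299805)
[1.29219882 1.64968373 1.43925778] 68.04342457093298 0.7541109636870095 1.817757721132426 [-1.92927963e-04  9.15470714e-01 -4.02369185e-01 -3.51756436e-03]
```

That is the hard stop: torque rose to 1.4 N m and the lid is at -11.6 mm. I'll ease the command slightly, then release.

Emit:
send_rows:
  targets:
    - {"offset": [0,0,0],"spin": 0.03}
    - {"offset": [0,0,0],"spin": 0.05}

```text
time_s: 16.5
eef_pos: [502.1, -191.3, 49.6]
ee_rot: [-0.001, 0.926, -0.378, -0.003]
force: [-8.5, 5.7, 6.7]
grip_width: 0.755
grip_force: 67.6
```

Emit:
send_rows:
  targets:
    - {"offset": [0,0,0],"spin": 0}
    - {"offset": [0,0,0],"spin": 0}
    - {"offset": [0,0,0],"spin": 0}
    - {"offset": [0,0,0],"spin": 0}
    - {"offset": [0,0,0],"spin": 0}
    - {"offset": [0,0,0],"spin": 0}
  grip: 1

```text
time_s: 17.0
eef_pos: [503.9, -193.0, 49.8]
ee_rot: [-0.0, 0.925, -0.381, -0.0]
force: [0.1, 0.8, -0.2]
grip_width: 1.002
grip_force: 0.0
```

```bash
python3 -c "
from h import *
held(); s=ctrl.sense(); print(s['wrist_torque'],s['grip_force'],s['grip_width'])"
```

```text
t 17.0 eef [ 503.9 -193.    49.8] F [ 0.1  0.8 -0.2] lid centre rel mouth z -11.38 tilt [-0.005  0.005] xy ((506.1885070800781, -196.01930236816406), 34.820926666259766)
[0.03645435 0.0262905  0.04323866] 0.0 0.9981384836658789
```

Emit:
send_rows:
  targets:
    - {"offset": [0,0,1.5],"spin": 0}
    - {"offset": [0,0,4],"spin": 0}
    - {"offset": [0,0,7],"spin": 0}
    - {"offset": [0,0,10],"spin": 0}
    - {"offset": [0,0,10],"spin": 0}
    - {"offset": [0,0,10],"spin": 0}

```text
time_s: 17.55
eef_pos: [504.5, -193.3, 151.1]
ee_rot: [0.0, 0.925, -0.381, 0.002]
force: [0.6, 0.1, -1.2]
grip_width: 1.001
grip_force: 0.0
```

```bash
python3 -c "
from h import *
im,d,c,s=cap('wrist'); r=lid(im,d,c,s,109); print(r,'rel z',r['ztop']-120.6, s['force'],s['eef_pos'],s['grip_width'])"
```

```text
{'area': np.int64(6070), 'circ': ((504.8143005371094, -195.13204956054688), 34.398067474365234), 'ztop': np.float64(109.40137722239405), 'topc': array([ 504.80421223, -195.07791128,  109.26316356]), 'toprect': ((504.16839599609375, -193.99766540527344), 32.99371337890625)} rel z -11.198622777605948 [ 0.62533501  0.14421458 -1.19274879] [ 504.45149671 -193.29396107  151.13727538] 1.0005178600097206
```

```bash
python3 -c "
from h import *
print(ctrl.finish_job())"
```

```text
the job is handed in; nothing more can be done
None
```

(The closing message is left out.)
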